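Pack out the short stop and hold the plate home

TASK

The plate lying in the fixture has to be held square for clamping: stand the steel spacer upright on the fixture's bed in the gap between the plate and the middle of the shorter stop block, the only gap wide enough for it, setting it down without dropping it, and let go of it. Then push the plate back until it is flush against the longer stop and has the spacer squarely home against the shorter one, and finish while still holding it pressed there with the gripper, firmly and without letting go. Leave the other things on the bench where they are.

Things in the scene. Friction and masses are not known exactly. Their poses are not given: they have to be found in the camera images.
- fixture: dark steel fixture fixed to the bench, axes x from its open front to the back rail, y along the rail, z up. Origin on the bench; bed x -85..90, y -130..130 mm, its top 15 mm above the bench. Rail front face at x = 60 mm, rail top at z = 48. Two strap clamps swung aside at y = +-113 mm, x -35..35, 22 wide, straps to z = 37, studs to z = 57.
- long_stop: the longer of two steel stop blocks on the rail's front, at fixture y = +45 and -45 mm (which is where varies): 30 long (x), 36 wide (y), 25 high on the bed (top at z = 40 mm). Origin: bottom centre of its rear face (fixture x = 60, z = 15 mm), axes as the fixture's; its front face, which the plate must touch, is at x = -30 mm
- short_stop: the shorter stop block, same width, height, axes and kind of origin (fixture x = 60 mm), only 16 mm long: its front face is at x = -16 mm, 14 mm further back than the long stop's
- plate: loose aluminium plate with a round bore, 60 (x) x 140 (y) x 20 mm thick, 0.35 to 0.6 kg, flat on the bed before the two stops, skewed up to 0.04 rad, its middle 7 to 11 mm short of touching the long stop. Origin: centre of its underside, z up. Back edge x = +30 mm faces the stops; front edge x = -30 mm is free to be pushed; top 35 mm above the bench
- spacer: loose bright steel spacer block, 14 (x, its thickness) x 40 (y) x 45 mm tall, about 0.2 kg, standing upright on the bench beside the fixture. Origin: centre of its underside, z up. In the gap at the short stop its upper 20 to 25 mm stand clear above the stop and plate
- ring_gauge: bystander: heavy steel ring lying flat, 110 mm outside, 26 mm high
- mouse: bystander: grey computer mouse, 100 x 58 x 31 mm
- calculator: bystander: black pocket calculator lying flat, 130 x 50 x 14 mm
- tape_measure: bystander: round yellow tape measure lying flat, about 65 mm across, 26 mm high
- bracket_a: bystander: yellow plastic bracket, 90 x 35 x 37 mm
- bracket_b: bystander: a second such bracket
- wrench: bystander: steel wrench lying flat
- hex_key: bystander: dark L-shaped hex key, legs 100 and 32 mm, 7 mm thick, lying flat
Mind the look-alikes: they are no part of the job. Of the things shaped like the plate, the aluminium one is meant.

How it is judged:
On the way:
1. the spacer stands upright on the bed, in the gap between the plate and the short stop, let go (x of spacer in the frame of short_stop between -0.04 and -0.02 m and y of spacer in the frame of short_stop between -0.015 and 0.015 m and z of spacer in the frame of short_stop between -0.003 and 0.003 m and angle between spacer's own z axis and vertical below 0.1 rad and angle between the x axis of spacer and the x axis of short_stop, either way round below 0.2 rad and contact force between the fingers and spacer below 0.3 N), for 0.2 s.
At the end, for the whole second after the job is handed in: Spacer upright on the bed (0.06 rad), within 1.2 mm of the short stop's face, centred (15 mm), free of the fingers; plate flat, 20 mm or less off-centre, square (0.015 rad), 1.2 mm or less off the long stop; robot pushing it over 4 N and over 2 N borne by a stop, at rest (x of spacer in the frame of short_stop between -0.0242 and -0.0215 m and y of spacer in the frame of short_stop between -0.015 and 0.015 m and z of spacer in the frame of short_stop between -0.003 and 0.003 m and angle between spacer's own z axis and vertical below 0.06 rad and contact force between the fingers and spacer below 0.3 N and x of plate in the frame of long_stop between -0.0612 and -0.0585 m and y of plate in the frame of fixture between -0.02 and 0.02 m and z of plate in the frame of fixture between 0.0125 and 0.0175 m and angle between the x axis of plate and the x axis of fixture, either way round below 0.015 rad and angle between plate's own z axis and vertical below 0.03 rad and (contact force between plate and long_stop above 2 N or contact force between spacer and short_stop above 2 N) and contact force between any of the fingers, the arm and plate above 4 N and linear speed of plate below 0.01 m/s); the arm keeps its last pose, push and grip.
It fails at once if the spacer is put in front of the long stop, where it does not fit (z of spacer in the frame of long_stop below 0.012 m and y of spacer in the frame of long_stop between -0.025 and 0.025 m and x of spacer in the frame of long_stop between -0.06 and -0.03 m).
It fails at once if the spacer is dropped into the gap (z of spacer in the frame of short_stop above 0.01 m and x of spacer in the frame of short_stop between -0.06 and 0 m and y of spacer in the frame of short_stop between -0.04 and 0.04 m and contact force between spacer and anything else below 0.02 N).
It fails at once if another thing on the bench is shoved aside by more than 3 cm (distance of any of ring_gauge, mouse, calculator, tape_measure, bracket_a, bracket_b, wrench, hex_key from where it was at the start of the episode above 0.03 m).
It also fails if it takes over 72 s, if anything falls off the work surface, if the arm or the gripper's body presses on something with over 40 N, if the wrist force passes 120 N, or if a joint passes its speed limit or range.

ROBOT

A 6-joint arm with a two-finger parallel gripper is mounted at the origin on the work surface. World frame = base frame: x ahead of the robot, y to its left, z up, the work surface at z = 0. Lengths are in m, angles in rad, forces in N, time in s.
With the tool pointing down it reaches from about 0.25 to 0.85 m from the base axis. Payload 12.5 kg.
Tool frame: the origin (TCP) lies on the centre line of the jaws, within the pads' length; the fingertips stand 11 mm ahead of it and the grasp point (between the pads) lies 8 mm behind it (bot.nose_length is the distance from the TCP to the fingertips, in m); z points along the fingers, y is the direction in which the jaws open and shut (so a half turn about z gives the same grasp; the last joint's range is limited). The gripper opens to 93 mm and grips with 3 to 60 N. Pads are 15 mm wide; open, the fingers measure 128 mm over their backs; the gripper's body (75 mm by 188 mm) begins 65 mm behind the grasp point.
Start: joints at [1.246, 0.351, 1.652, -0, 1.139, -0.085], TCP at [0.131, 0.534, 0.23] pointing down, gripper open.
Joint ranges: [-2.75, 2.75], [-0.79, 2.1], [0.01, 2.65], [-1.57, 4.71], [0.07, 3.14], [-2.87, 2.87]. Speed limits (rad/s): [2.22, 2.22, 2.79, 3.14, 3.14, 3.14].

INTERFACE

Orientations are given as a 3x3 rotation matrix whose columns are the frame's x, y, z axes.
In Python, from plant import bot gives the robot as it stands.
- The arm moves only by the tool jog_arm, never from a script. Its argument "moves" is a list of rows, each a list of 7 numbers: the turn, a rotation vector about the world's x, y, z in units of 5 degrees (1.0 is 5 degrees), then the shift along the world's x, y, z in units of 30 mm (1.0 is 30 mm), then the closure, from 0 (fully open) to 1 (shut). A call has 1 to 8 rows; each row shifts and turns the commanded pose from where the row before left it; what a row does not reach is not made up. A row lasts 1/8 s, in which the tool goes at most 62.5 mm and 10.7 degrees, less where a joint would pass 70% of its speed; a pose out of reach is approached as far as the arm can. A call is refused whole if a number of a shift passes 1 or a number of a turn 1, either way. A call with a gripper value outside its range is refused whole. The fingers move at their own pace and stop on an object; the grip force is fixed at half the most. Time passes only in rows, so rows that do not move let the fingers close. It gives the time, the measured TCP pose, the force and the opening at its end, in the units of the state.
- bot.observe(): the state, without advancing time (a new reading comes with each control period).
- bot.camera(name): name is "scene" or "top" or "wrist"; returns a dict with "pixels" (420x560x3 uint8, blue, green, red), "fx", "fy", "cx", "cy" (pixels), "world_to_cam" (4x4, takes a point from world to camera coordinates). Camera axes: x right, y up, looking along -z (the intrinsics and any distortion apply to the point x, -y, -z); pixel columns grow to the right and rows downward; lengths in m; the calibration is good to about 2 mm. A picture is of the moment at which its call begins. There is no depth.
- bot.sign_off(): hands the job in, once; it reports no verdict.
Trained networks look in a picture, given as the dict that the camera call returned (one of the last four; its "shot" number tells which), for a name from the list of things; names that differ only in an ending like _2 or _b are one class to them, and where a whole thing is asked for, a point or a joint stands for the part that bears it (a point fixed in the world has none). Each returns a list of dicts, best first, with "confidence" (0 to 1); they miss things now and then, are a little off and sometimes report something else, mostly with a low value. They report only what shows in the picture. A call takes as long as a camera call. They do not tell look-alikes from the thing itself.
- bot.cut_out(label, picture): "pixels" (420x560 bool, what is visible of it) and "position" ([column, row] in pixels, amid what is visible of it).
The state is a dict: "t": time; "qpos": joint angles; "dq": joint speeds; "tau": joint torques, N m; "tool_pos": TCP position; "ee_rot": TCP orientation; "ft_force": force on the tool from outside, world axes, zero at the start; "wrist_torque": the same for the moment, N m; "width": opening from 0.0 (shut) to 1.0 (fully open).
Only numpy, scipy, OpenCV 4.12 (cv2) and the standard library are available. Lean on these libraries where they do the work, as an engineer would, in place of code of your own. Each camera call takes 0.05 s, during which the arm holds its last target.

## Working session

There is one attempt and no reset: what is moved stays moved. The work goes in short steps, Python scripts to look and compute and a tool call to move; the robot and the scene stay as the last step left them, time stands still between calls to the robot, and variables do not carry over. Pictures are saved under pics/ and viewed, and the job is handed in when it is done.

Besides the shell and the picture viewer there is one more tool, called after ">>>" by a JSON object that holds its "api" and its "payload", one argument or row to a line. jog_arm: Moves the arm, as the interface text tells. Its arguments: {"type":"object","properties":{"moves":{"type":"array","items":{"type":"array","items":{"type":"number"}}}},"required":["moves"]}

```bash
ls; mkdir -p pics; cat > h.py <<'E'
import numpy as np, cv2
from plant import bot
def snap(n,f):
    c=bot.camera(n); cv2.imwrite('pics/'+f,c['pixels']); return c
def proj(c,P):
    P=np.atleast_2d(P); W=np.array(c['world_to_cam']); q=(W[:3,:3]@P.T).T+W[:3,3]
    x,y,z=q[:,0],-q[:,1],-q[:,2]
    return np.c_[c['fx']*x/z+c['cx'],c['fy']*y/z+c['cy']]
def ray(c,uv):
    W=np.array(c['world_to_cam']);R=W[:3,:3];o=-R.T@W[:3,3]
    d=np.array([(uv[0]-c['cx'])/c['fx'],-(uv[1]-c['cy'])/c['fy'],-1.])
    return o,R.T@d
def at_z(c,uv,z):
    o,d=ray(c,uv); return o+d*(z-o[2])/d[2]
def tri(obs):
    A=np.zeros((3,3));b=np.zeros(3)
    for c,uv in obs:
        o,d=ray(c,uv);d=d/np.linalg.norm(d);M=np.eye(3)-np.outer(d,d);A+=M;b+=M@o
    return np.linalg.solve(A,b)
E
python3 - <<'E'
from h import *
np.set_printoptions(precision=4,suppress=True)
for n in ['scene','top','wrist']:
    c=snap(n,n+'0.png'); print(n,{k:v for k,v in c.items() if k not in('pixels','world_to_cam')}, np.array(c['world_to_cam']).tolist())
    for l in ['plate','spacer','fixture','long_stop','short_stop']:
        for d in bot.cut_out(l,c): print(n,l,d['confidence'],d['position'],d['pixels'].sum())
print(bot.observe())
E
```

```text
pics
scene {'fx': 399.4823932842982, 'fy': 399.4823932842982, 'cx': 283.15284205864685, 'cy': 214.244160197851, 'shot': 1} [[0.7816263654288812, 0.6237367798286674, 0.0035572960800742967, -0.349325836967309], [-0.36070863230541866, 0.44734913514191116, 0.8183935690535076, 0.14576453813522094], [0.50887081606906, -0.6409611382734125, 0.5746471193493101, -1.2708495824653132], [0.0, 0.0, 0.0, 1.0]]
scene plate 0.83 [324.3, 215.4] 925
scene plate 0.77 [283.0, 176.0] 680
scene plate 0.66 [294.3, 144.6] 557
scene spacer 0.81 [218.5, 287.7] 408
scene fixture 0.96 [327.4, 230.4] 3551
scene long_stop 0.56 [335.3, 226.2] 166
top {'fx': 385.70858917656153, 'fy': 385.70858917656153, 'cx': 279.2393645167833, 'cy': 204.273063925474, 'shot': 2} [[-0.025123434186073077, -0.999556978291463, -0.01595807643603249, -0.0035941425172523788], [0.9957673336395035, -0.02643354117343999, 0.08802661618797804, -0.48211053542820753], [-0.08840944695659846, -0.01367900032430208, 0.995990288426025, -0.98591596787514], [0.0, 0.0, 0.0, 1.0]]
top plate 0.9 [140.4, 309.1] 1370
top plate 0.77 [207.8, 272.7] 1245
top pl
[... 467 characters left out ...]
2672115141279736, 0.0314007197746752], [-0.25981919440071216, 0.06242362687282177, 0.963637523672158, -0.3888480022907405], [0.0, 0.0, 0.0, 1.0]]
wrist plate 0.85 [132.3, 264.6] 2063
{'t': 0.9, 'qpos': array([ 1.2464,  0.3507,  1.6518, -0.    ,  1.1391, -0.0846]), 'dq': array([ 0.0005, -0.0006,  0.0007,  0.001 , -0.0022,  0.0008]), 'tau': array([ -0.002 , -49.7252, -28.5485,   0.0698,   0.022 ,  -0.    ]), 'tool_pos': array([0.1306, 0.5343, 0.2296]), 'ee_rot': array([[-0.9714,  0.2375, -0.    ],
       [ 0.2375,  0.9714, -0.    ],
       [-0.    , -0.    , -1.    ]]), 'ft_force': array([-0.0531, -0.5422, -0.1201]), 'wrist_torque': array([0.0059, 0.036 , 0.0285]), 'width': 1.0052332446704553}
```

View pics/top0.png

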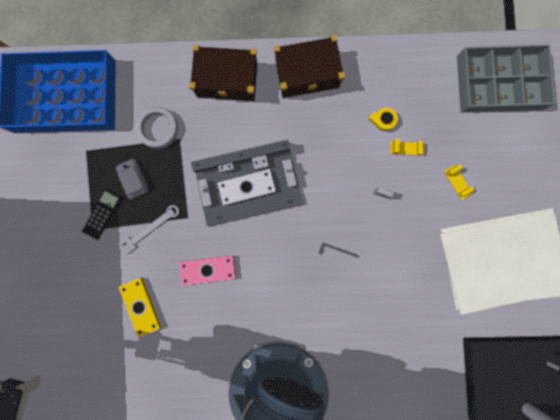

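View pics/scene0.png

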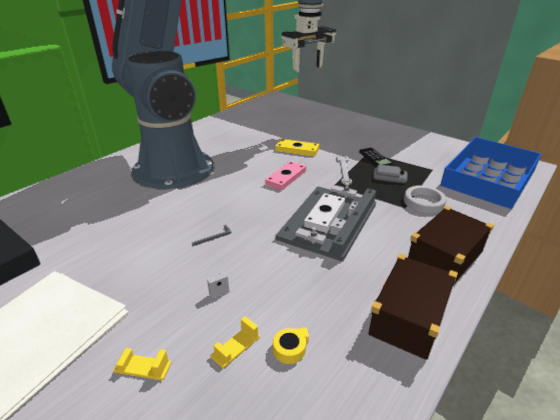

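View pics/wrist0.png

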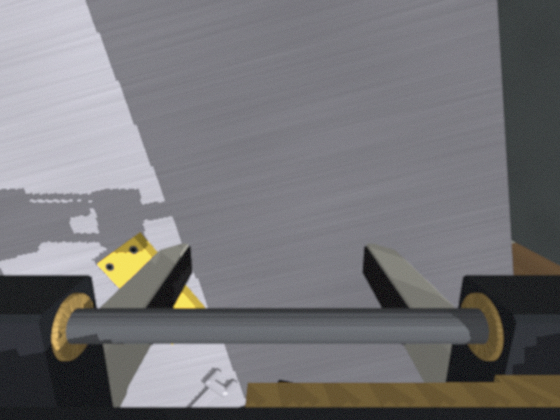

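The top view shows three plate-like things: an aluminium one at (246,186) inside the fixture, a pink one at (207,270) and a yellow one at (139,307). The aluminium one is meant. The spacer is the grey block at (387,193); (407,148) and (459,182) are the yellow brackets. I'll enlarge to confirm this and to see which stop is longer.

```bash
python3 - <<'E'
from h import *
np.set_printoptions(precision=4,suppress=True)
t=cv2.imread('pics/top0.png');s=cv2.imread('pics/scene0.png')
a=cv2.resize(t[130:230,185:315],None,fx=4,fy=4,interpolation=cv2.INTER_CUBIC)
b=cv2.resize(t[165:215,355:420],None,fx=4,fy=4,interpolation=cv2.INTER_CUBIC)
o=np.zeros((400,790,3),np.uint8);o[:400,:520]=a;o[:200,525:785]=b;cv2.imwrite('pics/crop1.png',o)
a=cv2.resize(s[175:260,270:385],None,fx=5,fy=5,interpolation=cv2.INTER_CUBIC)
b=cv2.resize(s[265:305,195:240],None,fx=4,fy=4,interpolation=cv2.INTER_CUBIC)
o=np.zeros((430,780,3),np.uint8);o[:425,:575]=a;o[:160,585:765]=b;cv2.imwrite('pics/crop2.png',o)
T=bot.camera('top');S=bot.camera('scene')
print(tri([(T,(387,192)),(S,(218.5,287.7))]), at_z(T,(246.5,186),.035), at_z(T,(384,191),.045))
W=np.array(bot.camera('wrist')['world_to_cam']);ob=bot.observe();R=ob['ee_rot']
print(R.T@(-W[:3,:3].T@W[:3,3]-ob['tool_pos']), R.T@W[:3,:3].T)
E
```

```text
[ 0.5088 -0.2939  0.0249] [0.5304 0.0673 0.035 ] [ 0.5066 -0.2839  0.045 ]
[ 0.0741 -0.0014 -0.1539] [[ 0.0009  0.9636  0.2672]
 [ 1.     -0.0006 -0.001 ]
 [-0.0008  0.2672 -0.9636]]
```

View pics/crop1.png

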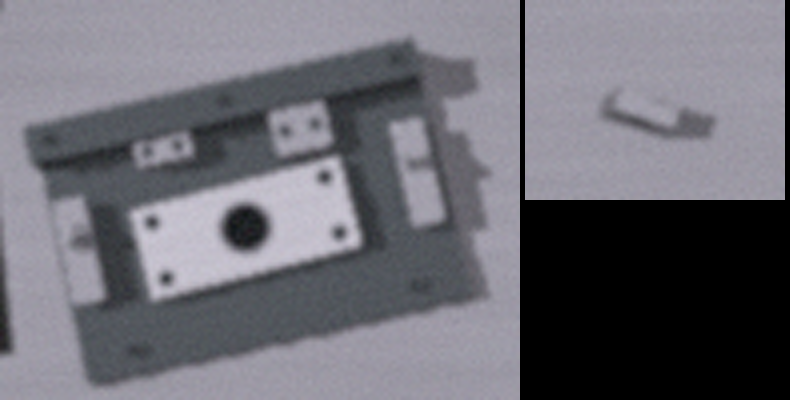

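View pics/crop2.png

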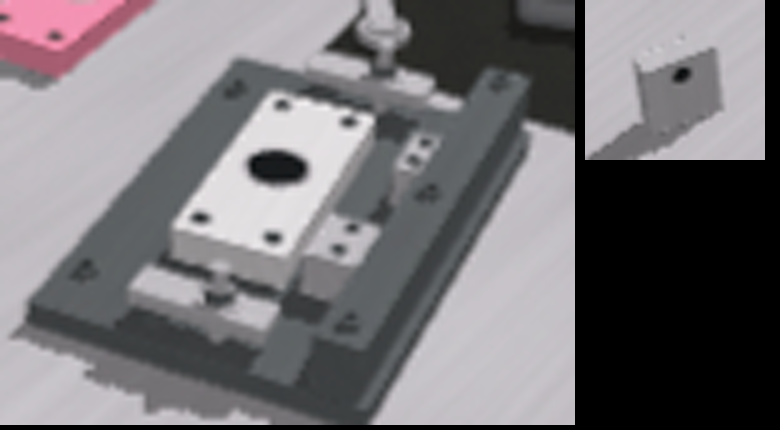

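The crops agree. The short stop is at top-view pixel (226,167), fixture +y; the long stop is at (260,162), fixture -y. The aluminium plate lies in front of them, and the spacer is the grey holed block at (384,191). Next I'll bring the wrist camera over the fixture.

>>> {"api": "jog_arm", "payload": {
  "moves": [
    [0,0,-0.97,0.365,-0.495,0.05,0],
    [0,0,-0.97,0.365,-0.495,0.05,0],
    [0,0,-0.97,0.365,-0.495,0.05,0],
    [0,0,-0.97,0.365,-0.495,0.05,0],
    [0,0,-0.97,0.365,-0.495,0.05,0],
    [0,0,-0.97,0.365,-0.495,0.05,0],
    [0,0,-0.97,0.365,-0.495,0.05,0],
    [0,0,-0.97,0.365,-0.495,0.05,0]
  ]
}}

```text
t: 2.05
tool_pos: [0.2185, 0.415, 0.2418]
ee_rot: [[-0.606, 0.795, 0.0], [0.795, 0.606, 0.0], [0.0, 0.0, -1.0]]
ft_force: [0.3, 0.4, -0.5]
width: 1.0
```

>>> {"api": "jog_arm", "payload": {
  "moves": [
    [0,0,-0.97,0.365,-0.495,0.05,0],
    [0,0,-0.97,0.365,-0.495,0.05,0],
    [0,0,-0.97,0.365,-0.495,0.05,0],
    [0,0,-0.97,0.365,-0.495,0.05,0],
    [0,0,-0.97,0.365,-0.495,0.05,0],
    [0,0,-0.97,0.365,-0.495,0.05,0],
    [0,0,-0.97,0.365,-0.495,0.05,0],
    [0,0,-0.97,0.365,-0.495,0.05,0]
  ]
}}

```text
t: 3.05
tool_pos: [0.3061, 0.2962, 0.2538]
ee_rot: [[0.026, 1.0, 0.0], [1.0, -0.026, 0.0], [0.0, 0.0, -1.0]]
ft_force: [0.9, 0.4, -0.1]
width: 1.003
```

>>> {"api": "jog_arm", "payload": {
  "moves": [
    [0,0,-0.97,0.365,-0.495,0.05,0],
    [0,0,-0.97,0.365,-0.495,0.05,0],
    [0,0,-0.97,0.365,-0.495,0.05,0],
    [0,0,-0.97,0.365,-0.495,0.05,0],
    [0,0,-0.97,0.365,-0.495,0.05,0],
    [0,0,-0.97,0.365,-0.495,0.05,0],
    [0,0,-0.97,0.365,-0.495,0.05,0],
    [0,0,-0.97,0.365,-0.495,0.05,0]
  ]
}}

```text
t: 4.05
tool_pos: [0.3937, 0.1773, 0.2658]
ee_rot: [[0.647, 0.763, 0.0], [0.763, -0.647, 0.0], [0.0, 0.0, -1.0]]
ft_force: [0.0, -0.0, -0.8]
width: 1.001
```

>>> {"api": "jog_arm", "payload": {
  "moves": [
    [0,0,-0.97,0.365,-0.495,0.05,0],
    [0,0,-0.97,0.365,-0.495,0.05,0],
    [0,0,-0.97,0.365,-0.495,0.05,0],
    [0,0,-0.97,0.365,-0.495,0.05,0],
    [0,0,-0.97,0.365,-0.495,0.05,0],
    [0,0,-0.97,0.365,-0.495,0.05,0],
    [0,0,-0.97,0.365,-0.495,0.05,0],
    [0,0,-0.97,0.365,-0.495,0.05,0]
  ]
}}

```text
t: 5.05
tool_pos: [0.4813, 0.0585, 0.2777]
ee_rot: [[0.982, 0.189, 0.0], [0.189, -0.982, 0.0], [0.0, -0.0, -1.0]]
ft_force: [-0.1, 0.8, 0.7]
width: 1.0
```

>>> {"api": "jog_arm", "payload": {
  "moves": [
    [0,0,0,0,0,0,0],
    [0,0,0,0,0,0,0]
  ]
}}

```text
t: 5.3
tool_pos: [0.4806, 0.0594, 0.2776]
ee_rot: [[0.981, 0.194, -0.0], [0.194, -0.981, 0.0], [-0.0, -0.0, -1.0]]
ft_force: [-1.0, 0.7, 0.6]
width: 0.998
```

```bash
python3 - <<'E'
from h import *
import pickle
c=snap('wrist','w1.png'); pickle.dump(c,open('w1.pkl','wb'))
pickle.dump([bot.camera('top'),bot.camera('scene')],open('ts.pkl','wb'))
E
```

```text
(no output)
```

View pics/w1.png

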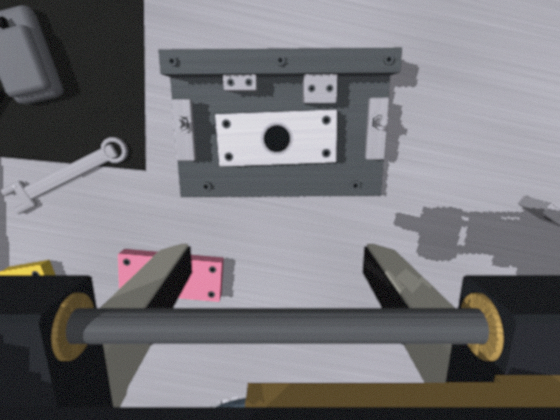

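The wrist view shows the fixture with its rail along row ~60. The short stop is at (240,82), the long stop at (320,88) and the plate's bore at (277,138). Part of the spacer shows at (540,205). I'll enlarge the crop for exact edges.

```bash
python3 - <<'E'
import cv2
t=cv2.imread('pics/w1.png')
a=cv2.resize(t[40:205,155:415],None,fx=3,fy=3,interpolation=cv2.INTER_CUBIC)
for i in range(0,260,20): cv2.putText(a,str(155+i),(i*3,8),0,.3,(0,255,255),1);cv2.line(a,(i*3,0),(i*3,494),(0,255,255) if i%100==5 else (0,120,120),1)
for i in range(0,165,20): cv2.putText(a,str(40+i),(0,i*3+8),0,.3,(0,255,255),1);cv2.line(a,(0,i*3),(780,i*3),(0,120,120),1)
cv2.imwrite('pics/crop3.png',a)
E
```

```text
(no output)
```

View pics/crop3.png

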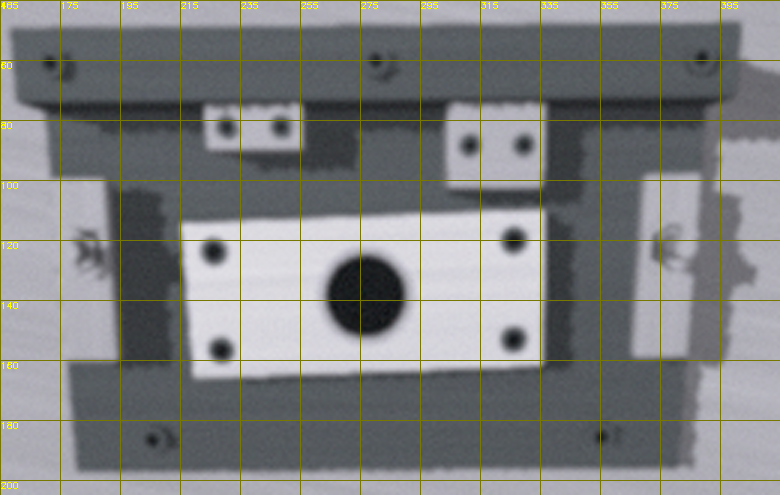

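```bash
cat > fit.py <<'E'
from h import *
import pickle
from scipy.optimize import least_squares
def fitpose(c,pts,z0=0,x0=(0.53,.06,.2)):
    M=np.array([p[0] for p in pts])/1000; uv=np.array([p[1] for p in pts])
    def f(p):
        ca,sa=np.cos(p[2]),np.sin(p[2])
        P=np.c_[p[0]+ca*M[:,0]-sa*M[:,1],p[1]+sa*M[:,0]+ca*M[:,1],M[:,2]+z0]
        return (proj(c,P)-uv).ravel()
    r=least_squares(f,x0); return r.x,r.fun.reshape(-1,2)
E
python3 - <<'E'
from fit import *
np.set_printoptions(precision=4,suppress=True)
c=pickle.load(open('w1.pkl','rb'))
pts=[((60,130,48),(161,74)),((60,-130,48),(400,72.5)),((90,130,48),(158.5,49.5)),((90,-130,48),(402,47.7)),
((-85,130,15),(181,196.7)),((-85,-130,15),(385.7,195.3))]
F,r=fitpose(c,pts);print(F);print(r)
st=[((44,63,40),(223.3,90)),((44,27,40),(256,90)),((30,-27,40),(303.3,102.5)),((30,-63,40),(336.5,102.3))]
F2,r=fitpose(c,st);print(F2);print(r)
pl=[((30,70,20),(215,114.3)),((30,-70,20),(336.5,109.7)),((-30,70,20),(219,166)),((-30,-70,20),(336.3,162.3))]
# auto: threshold
g=cv2.cvtColor(c['pixels'],cv2.COLOR_BGR2GRAY);m=np.zeros_like(g);m[105:172,210:342]=(g[105:172,210:342]>150)
m=cv2.morphologyEx(m,cv2.MORPH_OPEN,np.ones((5,5)))
print(cv2.boxPoints(cv2.minAreaRect(cv2.findNonZero(m))))
P,r=fitpose(c,pl,.015);print(P);print(r)
for G in(F,F2):
    d=P[:2]-G[:2];ca,sa=np.cos(G[2]),np.sin(G[2]);print('plate in fix',ca*d[0]+sa*d[1],-sa*d[0]+ca*d[1],P[2]-G[2])
E
```

```text
[0.5375 0.0647 0.2068]
[[-0.2905  2.7786]
 [ 1.6025  1.3955]
 [-0.782  -3.1112]
 [ 2.1706 -4.3596]
 [ 0.1573  2.9027]
 [-3.4406  2.2217]]
[0.5393 0.0664 0.2039]
[[ 0.0987  0.0926]
 [-0.3097 -0.1888]
 [ 0.6961  0.083 ]
 [-0.4828  0.0085]]
[[214.8041 113.711 ]
 [335.9342 109.2247]
 [337.8698 161.4863]
 [216.7397 165.9726]]
[0.5288 0.0685 0.2304]
[[-0.1391 -0.1306]
 [ 0.2578  0.0666]
 [ 0.1154  0.1998]
 [-0.2394 -0.1264]]
plate in fix -0.0077133667052112515 0.005507305534495972 0.023626392929328305
plate in fix -0.009805808667833578 0.004165100642501183 0.026519140211648973
```

The four stop points fit to within 0.7 px: fixture at (0.539, 0.066), yaw 0.204. The plate sits 9.8 mm short of the long stop, skewed 0.026, which agrees with the text. Moving over to the spacer.

>>> {"api": "jog_arm", "payload": {
  "moves": [
    [0,0,-0.47,-0.055,-0.92,-0.16,0],
    [0,0,-0.47,-0.055,-0.92,-0.16,0],
    [0,0,-0.47,-0.055,-0.92,-0.16,0],
    [0,0,-0.47,-0.055,-0.92,-0.16,0],
    [0,0,-0.47,-0.055,-0.92,-0.16,0],
    [0,0,-0.47,-0.055,-0.92,-0.16,0],
    [0,0,-0.47,-0.055,-0.92,-0.16,0],
    [0,0,-0.47,-0.055,-0.92,-0.16,0]
  ]
}}

```text
t: 6.45
tool_pos: [0.4677, -0.1622, 0.2392]
ee_rot: [[0.991, -0.135, 0.0], [-0.135, -0.991, 0.0], [0.0, -0.0, -1.0]]
ft_force: [-0.5, 0.5, -0.4]
width: 1.002
```

>>> {"api": "jog_arm", "payload": {
  "moves": [
    [0,0,-0.47,-0.055,-0.92,-0.16,0],
    [0,0,-0.47,-0.055,-0.92,-0.16,0],
    [0,0,-0.47,-0.055,-0.92,-0.16,0],
    [0,0,-0.47,-0.055,-0.92,-0.16,0],
    [0,0,0,0,0,0,0],
    [0,0,0,0,0,0,0]
  ]
}}

```text
t: 7.2
tool_pos: [0.4612, -0.2714, 0.2201]
ee_rot: [[0.956, -0.294, -0.0], [-0.294, -0.956, 0.0], [-0.0, -0.0, -1.0]]
ft_force: [-1.0, 0.3, -0.4]
width: 0.999
```

```bash
python3 - <<'E'
from h import *
import pickle
c=snap('wrist','w2.png'); pickle.dump(c,open('w2.pkl','wb'))
for d in bot.cut_out('spacer',c): print(d['confidence'],d['position'],d['pixels'].sum())
t=c['pixels'];u,v=250,120
cv2.imwrite('pics/w2.png',t)
print(bot.observe()['tool_pos'])
E
```

```text
0.97 [276.7, 146.3] 659
[ 0.46140392 -0.27125463  0.22028789]
```

View pics/w2.png

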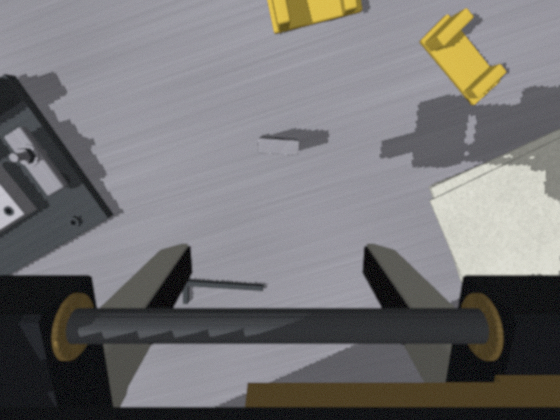

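The spacer's top shows at (278,146). The hex key at (225,287) is well clear.

```bash
python3 - <<'E'
import cv2
t=cv2.imread('pics/w2.png')
a=cv2.resize(t[125:170,245:335],None,fx=8,fy=8,interpolation=cv2.INTER_CUBIC)
for i in range(0,90,10): cv2.putText(a,str(245+i),(i*8,8),0,.3,(0,255,255),1);cv2.line(a,(i*8,0),(i*8,360),(0,120,120),1)
for i in range(0,45,10): cv2.putText(a,str(125+i),(0,i*8+8),0,.3,(0,255,255),1);cv2.line(a,(0,i*8),(720,i*8),(0,120,120),1)
cv2.imwrite('pics/crop4.png',a)
E
```

```text
(no output)
```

View pics/crop4.png

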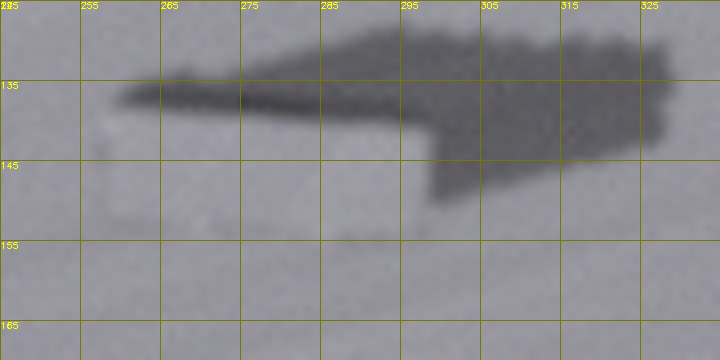

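```bash
python3 - <<'E'
from fit import *
np.set_printoptions(precision=4,suppress=True)
c=pickle.load(open('w2.pkl','rb'))
pts=[((7,20,45),(258.5,138.7)),((7,-20,45),(298.7,141)),((-7,20,45),(258,152.8)),((-7,-20,45),(297.7,155))]
S,r=fitpose(c,pts,0,(.5,-.29,-.3));print(S);print(r)
T,Sc=pickle.load(open('ts.pkl','rb'))
for n,cc in(('scene',Sc),('top',T)):
    ds=bot.cut_out('spacer',bot.camera(n)) 
    print(n,[(d['confidence'],d['position']) for d in ds], proj(cc,[S[0],S[1],.0225]),proj(cc,[S[0],S[1],.045]))
# height check: triangulate top face centre wrist vs scene
g=Sc['pixels'][265:305,195:240];cv2.imwrite('pics/crop5.png',cv2.resize(g,None,fx=12,fy=12,interpolation=cv2.INTER_CUBIC))
ca,sa=np.cos(S[2]),np.sin(S[2])
P=[[S[0]+ca*x-sa*y,S[1]+sa*x+ca*y,z] for z in(.045,0) for x,y in((.007,.02),(.007,-.02),(-.007,-.02),(-.007,.02))]
print((proj(Sc,P)-[195,265])*12)
E
```

```text
[ 0.5044 -0.287  -0.3522]
[[-0.3829 -0.2054]
 [ 0.4359 -0.1934]
 [-0.4496  0.1875]
 [ 0.3973  0.2483]]
scene [(0.97, [216.8, 287.0]), (0.6, [375.5, 157.1])] [[217.6502 285.705 ]] [[216.637 277.708]]
top [(0.23, [130.9, 178.6])] [[383.0607 192.8393]] [[385.2894 191.8002]]
[[386.2348 134.4836]
 [164.449  222.1406]
 [131.9044 170.6714]
 [351.7153  85.1357]
 [406.1432 323.1588]
 [191.7948 411.9777]
 [159.9448 359.8719]
 [372.451  273.1357]]
```

View pics/crop5.png

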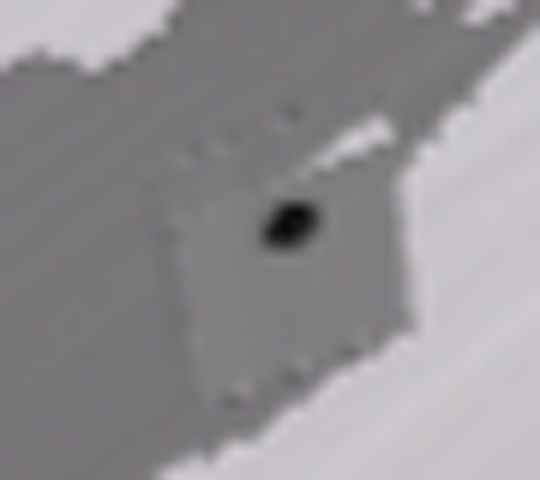

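The predicted corners match the scene view within about 1 px, which confirms the height. The spacer is at (0.504, -0.287), yaw -0.352. Descending to grip its upper half across the 40 mm width.

>>> {"api": "jog_arm", "payload": {
  "moves": [
    [0,0,-0.155,0.36,-0.13,-0.7,0],
    [0,0,-0.155,0.36,-0.13,-0.7,0],
    [0,0,-0.155,0.36,-0.13,-0.7,0],
    [0,0,-0.155,0.36,-0.13,-0.7,0],
    [0,0,0,0,0,-0.85,0],
    [0,0,0,0,0,-0.85,0],
    [0,0,0,0,0,-0.85,0],
    [0,0,0,0,0,0,0]
  ]
}}

```text
t: 8.5
tool_pos: [0.5036, -0.287, 0.0582]
ee_rot: [[0.938, -0.346, -0.003], [-0.346, -0.938, 0.002], [-0.003, -0.001, -1.0]]
ft_force: [0.3, -0.2, 0.2]
width: 0.998
```

```bash
python3 - <<'E'
from h import *
c=snap('wrist','w3.png');print(bot.observe()['tool_pos'])
E
```

```text
[ 0.50432237 -0.2875032   0.05950516]
```

View pics/w3.png

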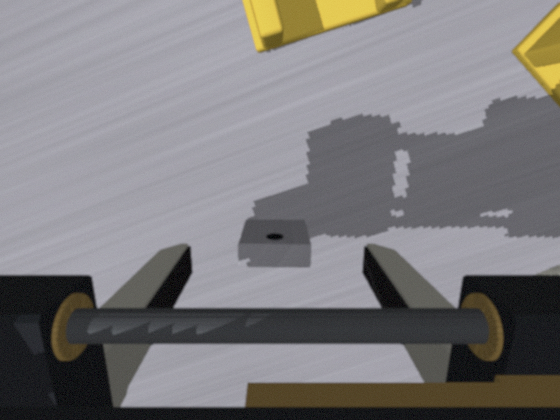

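The spacer is centred between the jaws (columns 240-310, jaw centre at 277), and its top face lines up with the fingertips. Going down and closing.

>>> {"api": "jog_arm", "payload": {
  "moves": [
    [0,0,0,0,0,-0.85,0],
    [0,0,0,0,0,0,0],
    [0,0,0,0,0,0,1],
    [0,0,0,0,0,0,1],
    [0,0,0,0,0,0,1],
    [0,0,0,0,0,0,1],
    [0,0,0,0,0,0,1],
    [0,0,0,0,0,0,1]
  ]
}}

```text
t: 9.55
tool_pos: [0.5044, -0.2877, 0.034]
ee_rot: [[0.938, -0.346, -0.0], [-0.346, -0.938, 0.0], [-0.0, -0.0, -1.0]]
ft_force: [0.2, 1.5, 0.8]
width: 0.427
```

>>> {"api": "jog_arm", "payload": {
  "moves": [
    [0,0,0,0,0,0.5,1],
    [0,0,0,0,0,0.87,1],
    [0,0,0,0,0,1,1],
    [0,0,0,0,0,1,1],
    [0,0,0,0,0,0.5,1],
    [0,0,0.3,0.1,0.5,0,1],
    [0,0,0.456,0.136,0.96,0,1],
    [0,0,0.456,0.136,0.96,0,1]
  ]
}}

```text
t: 10.55
tool_pos: [0.515, -0.2132, 0.1488]
ee_rot: [[0.97, -0.243, -0.002], [-0.243, -0.97, 0.001], [-0.002, -0.001, -1.0]]
ft_force: [-0.0, -0.7, -1.3]
width: 0.429
```

>>> {"api": "jog_arm", "payload": {
  "moves": [
    [0,0,0.456,0.136,0.96,0,1],
    [0,0,0.456,0.136,0.96,0,1],
    [0,0,0.456,0.136,0.96,0,1],
    [0,0,0.456,0.136,0.96,0,1],
    [0,0,0.456,0.136,0.96,0,1],
    [0,0,0.456,0.136,0.96,0,1],
    [0,0,0.456,0.136,0.96,0,1],
    [0,0,0.456,0.136,0.96,0,1]
  ]
}}

```text
t: 11.55
tool_pos: [0.5472, 0.0171, 0.1488]
ee_rot: [[0.997, 0.074, -0.002], [0.074, -0.997, 0.0], [-0.002, -0.0, -1.0]]
ft_force: [0.4, 0.4, -2.3]
width: 0.427
```

>>> {"api": "jog_arm", "payload": {
  "moves": [
    [0,0,0.456,0.136,0.96,0,1],
    [0,0,0.456,0.136,0.96,0,1],
    [0,0,0.456,0.136,0.96,0,1],
    [0,0,0.15,0.0,0.5,0,1],
    [0,0,0,0,0,0,1],
    [0,0,0,0,0,0,1]
  ]
}}

```text
t: 12.3
tool_pos: [0.5601, 0.116, 0.1498]
ee_rot: [[0.98, 0.201, -0.001], [0.201, -0.98, -0.0], [-0.001, 0.0, -1.0]]
ft_force: [-0.4, 0.2, -1.5]
width: 0.427
```

```bash
python3 - <<'E'
from h import *
import pickle
c=snap('wrist','w4.png');pickle.dump(c,open('w4.pkl','wb'));o=bot.observe();print(o['tool_pos'],np.arctan2(o['ee_rot'][1,0],o['ee_rot'][0,0]),o['width'],o['ft_force'])
E
```

```text
[0.56027364 0.11588233 0.14997516] 0.20232483307837273 0.4209233842799033 [ 0.01474325  0.69332107 -2.97413825]
```

View pics/w4.png

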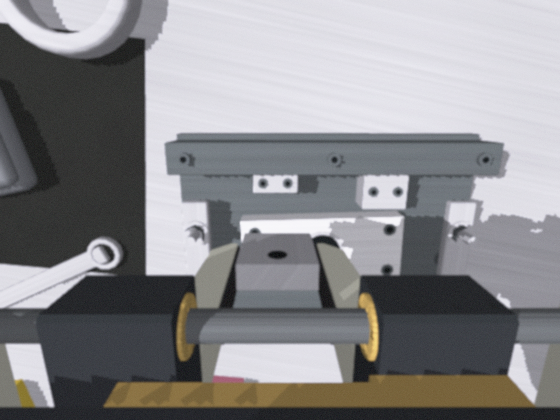

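The spacer is held straight at (277,255). The short stop is at (275,184), the long stop at (383,192), and the plate's back edge is around row 218. I'll refit the stops from here as a second view.

```bash
python3 - <<'E'
import cv2
t=cv2.imread('pics/w4.png')
a=cv2.resize(t[160:240,230:420],None,fx=4,fy=4,interpolation=cv2.INTER_CUBIC)
for i in range(0,190,20): cv2.putText(a,str(230+i),(i*4,8),0,.3,(0,255,255),1);cv2.line(a,(i*4,0),(i*4,360),(0,120,120),1)
for i in range(0,80,10): cv2.putText(a,str(160+i),(0,i*4+8),0,.3,(0,255,255),1);cv2.line(a,(0,i*4),(760,i*4),(0,120,120),1)
cv2.imwrite('pics/crop6.png',a)
E
```

```text
(no output)
```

View pics/crop6.png

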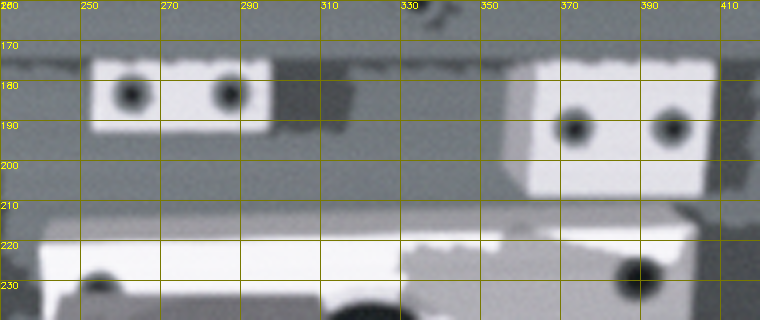

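```bash
python3 - <<'E'
from fit import *
np.set_printoptions(precision=4,suppress=True)
c=pickle.load(open('w4.pkl','rb'))
st=[((44,63,40),(252.7,192.8)),((44,27,40),(298,192.8)),((30,-27,40),(361.5,209)),((30,-63,40),(405.5,208.8))]
F,r=fitpose(c,st);print(F);print(r)
pl=[((30,70,20),(239.7,220.5)),((30,-70,20),(404,215.5))]
P,r=fitpose(c,pl,.015);print(P,r)
d=P[:2]-F[:2];ca,sa=np.cos(F[2]),np.sin(F[2]);print('plate in fix',ca*d[0]+sa*d[1],-sa*d[0]+ca*d[1],P[2]-F[2])
for G in (F,[.5393,.0664,.204]):
    ca,sa=np.cos(G[2]),np.sin(G[2]);print(G[0]+ca*.032-sa*.045,G[1]+sa*.032+ca*.045)
    d=bot.observe()['tool_pos'][:2]-G[:2];print('tool in fix',ca*d[0]+sa*d[1],-sa*d[0]+ca*d[1])
E
```

```text
[0.5401 0.0664 0.2063]
[[ 0.106  -0.0257]
 [-1.0153 -0.1324]
 [ 0.6496  0.0603]
 [ 0.2718  0.1588]]
[0.5301 0.069  0.2356] [[-0.4599  0.0302]
 [ 0.4575  0.0342]]
plate in fix -0.009214486826550627 0.004607312429810726 0.029287580343538067
0.5621913001773323 0.11700239262062398
tool in fix 0.029893543592376705 0.04429657789030713
0.5615199901091871 0.11694969870877202
tool in fix 0.030563258774351735 0.04420725726866264
```

Both views agree within 1 mm. I'll shift 1.5 mm back and lower until the bottom is just above the plate's top, then check.

>>> {"api": "jog_arm", "payload": {
  "moves": [
    [0,0,0,0.05,0.027,-0.6,1],
    [0,0,0,0,0,-0.8,1],
    [0,0,0,0,0,-0.6,1],
    [0,0,0,0,0,-0.3,1],
    [0,0,0,0,0,0,1],
    [0,0,0,0,0,0,1]
  ]
}}

```text
t: 13.1
tool_pos: [0.5624, 0.1175, 0.0817]
ee_rot: [[0.979, 0.202, 0.001], [0.202, -0.979, 0.0], [0.001, 0.0, -1.0]]
ft_force: [-0.3, -0.8, -1.5]
width: 0.429
```

```bash
python3 - <<'E'
from h import *
c=snap('wrist','w5.png');o=bot.observe();print(o['tool_pos'],o['ft_force'])
s=bot.camera('scene')['pixels'][160:270,270:390]
cv2.imwrite('pics/s5.png',cv2.resize(s,None,fx=5,fy=5,interpolation=cv2.INTER_CUBIC))
E
```

```text
[0.56239075 0.1175347  0.08184279] [-0.63908855 -0.45333189 -1.96849543]
```

View pics/w5.png

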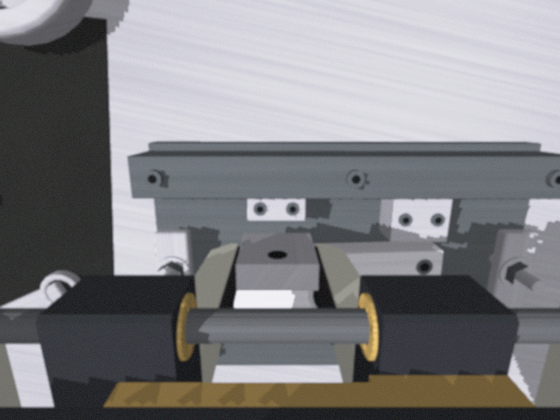

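View pics/s5.png

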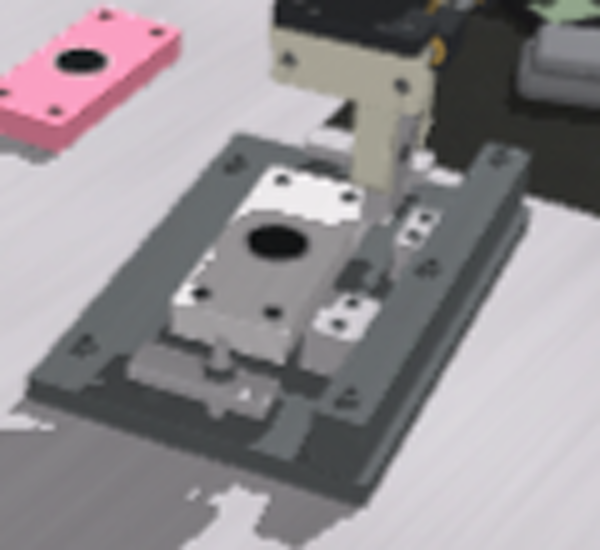

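The spacer hangs over the gap in front of the short stop, lined up. Lowering slowly.

>>> {"api": "jog_arm", "payload": {
  "moves": [
    [0,0,0,0,0,-0.3,1],
    [0,0,0,0,0,-0.3,1],
    [0,0,0,0,0,-0.2,1],
    [0,0,0,0,0,-0.15,1],
    [0,0,0,0,0,0,1]
  ]
}}

```text
t: 13.82
tool_pos: [0.5618, 0.1175, 0.0523]
ee_rot: [[0.979, 0.202, -0.001], [0.202, -0.979, -0.0], [-0.001, -0.0, -1.0]]
ft_force: [-1.0, -0.2, -1.4]
width: 0.424
```

>>> {"api": "jog_arm", "payload": {
  "moves": [
    [0,0,0,0,0,-0.05,1],
    [0,0,0,0,0,0,1]
  ]
}}

```text
t: 14.08
tool_pos: [0.562, 0.1175, 0.0512]
ee_rot: [[0.979, 0.202, 0.0], [0.202, -0.979, 0.0], [0.0, 0.0, -1.0]]
ft_force: [-0.1, 0.7, -2.2]
width: 0.43
```

>>> {"api": "jog_arm", "payload": {
  "moves": [
    [0,0,0,0,0,-0.04,1],
    [0,0,0,0,0,-0.04,1],
    [0,0,0,0,0,0,1]
  ]
}}

```text
t: 14.45
tool_pos: [0.5621, 0.1175, 0.049]
ee_rot: [[0.979, 0.202, 0.0], [0.202, -0.979, 0.0], [0.0, 0.0, -1.0]]
ft_force: [-1.4, 0.3, 1.5]
width: 0.427
```

>>> {"api": "jog_arm", "payload": {
  "moves": [
    [0,0,0,0,0,-0.02,1],
    [0,0,0,0,0,0,1]
  ]
}}

```text
t: 14.7
tool_pos: [0.5622, 0.1175, 0.049]
ee_rot: [[0.979, 0.202, 0.001], [0.202, -0.979, 0.0], [0.001, 0.0, -1.0]]
ft_force: [-4.4, -0.0, 10.5]
width: 0.43
```

It is down on the bed at z = 0.049, as predicted. Easing off, then opening partway.

>>> {"api": "jog_arm", "payload": {
  "moves": [
    [0,0,0,0,0,0.015,1],
    [0,0,0,0,0,0,0.4],
    [0,0,0,0,0,0,0.4],
    [0,0,0,0,0,0,0.4],
    [0,0,0,0,0,0,0.4]
  ]
}}

```text
t: 15.32
tool_pos: [0.5619, 0.1175, 0.0485]
ee_rot: [[0.979, 0.202, -0.0], [0.202, -0.979, 0.0], [-0.0, -0.0, -1.0]]
ft_force: [0.2, 0.9, 0.2]
width: 0.6
```

```bash
python3 - <<'E'
from h import *
c=snap('wrist','w6.png');o=bot.observe();print(o['tool_pos'],o['ft_force'],o['width'])
E
```

```text
[0.56194231 0.11748645 0.04852104] [ 0.10492531 -0.61385086 -0.20681567] 0.5969934061772281
```

View pics/w6.png

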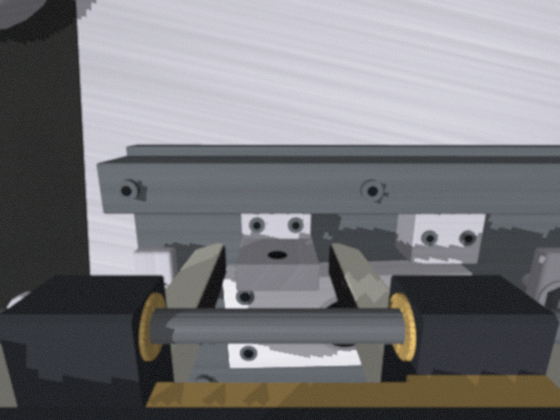

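Released; the spacer stands in front of the short stop with clear gaps to the fingers. Lifting off and moving to the plate's front with jaws shut.

>>> {"api": "jog_arm", "payload": {
  "moves": [
    [0,0,0,0,0,0.4,0.4],
    [0,0,0,0,0,0.8,0.4],
    [0,0,0,0,0,0.9,0.4],
    [0,0,0,0,0,0.9,0.4],
    [0,0,0,-0.75,-0.545,0,1],
    [0,0,0,-0.75,-0.545,0,1],
    [0,0,0,-0.75,-0.545,0,1],
    [0,0,0,-0.75,-0.545,0,1]
  ]
}}

```text
t: 16.38
tool_pos: [0.4714, 0.0516, 0.1394]
ee_rot: [[0.979, 0.202, 0.001], [0.202, -0.979, -0.0], [0.001, 0.0, -1.0]]
ft_force: [-0.3, -0.7, 0.6]
width: 0.22
```

>>> {"api": "jog_arm", "payload": {
  "moves": [
    [0,0,0,0,0,0,1],
    [0,0,0,0,0,0,1]
  ]
}}

```text
t: 16.62
tool_pos: [0.4728, 0.0523, 0.1392]
ee_rot: [[0.979, 0.202, 0.001], [0.202, -0.979, 0.0], [0.001, 0.0, -1.0]]
ft_force: [0.1, 0.4, 0.2]
width: 0.019
```

```bash
python3 - <<'E'
from h import *
import pickle
c=snap('wrist','w7.png');pickle.dump(c,open('w7.pkl','wb'));o=bot.observe();print(o['tool_pos'],o['ft_force'],o['width'],o['ee_rot'][1,0])
a=cv2.resize(c['pixels'][70:250,160:420],None,fx=3,fy=3,interpolation=cv2.INTER_CUBIC)
for i in range(0,260,20): cv2.putText(a,str(160+i),(i*3,8),0,.3,(0,255,255),1)
for i in range(0,180,20): cv2.putText(a,str(70+i),(0,i*3+8),0,.3,(0,255,255),1)
cv2.imwrite('pics/crop7.png',a)
E
```

```text
[0.4728227  0.05240314 0.13904871] [ 0.48733244 -0.58036431  0.37728464] 0.008880395038739526 0.20212846081673594
```

View pics/w7.png

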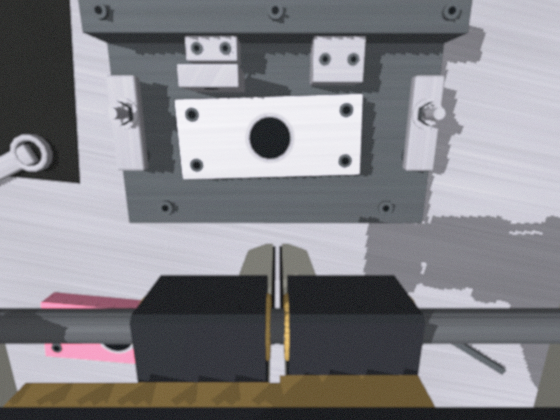

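View pics/crop7.png

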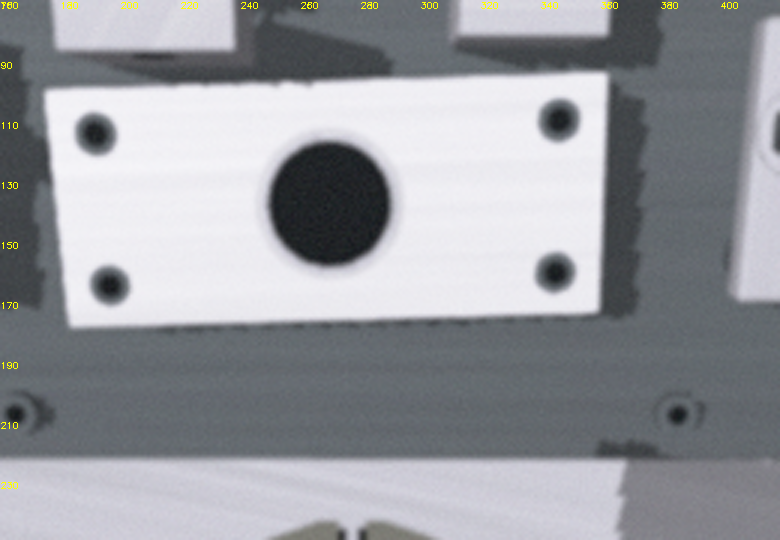

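The spacer stands in the gap (top face at rows 65-87, columns 177-239). The shut fingers at (277,250) are clear in front of the plate. Descending to push height.

>>> {"api": "jog_arm", "payload": {
  "moves": [
    [0,0,0.02,0,0,-0.9,1],
    [0,0,0.02,0,0,-0.9,1],
    [0,0,0,0,0,-0.9,1],
    [0,0,0,0,0,-0.7,1],
    [0,0,0,0,0,-0.15,1],
    [0,0,0,0,0,0,1]
  ]
}}

```text
t: 17.42
tool_pos: [0.4724, 0.0523, 0.0323]
ee_rot: [[0.979, 0.206, 0.0], [0.206, -0.979, 0.0], [0.0, 0.0, -1.0]]
ft_force: [-0.1, 0.5, 0.3]
width: 0.006
```

>>> {"api": "jog_arm", "payload": {
  "moves": [
    [0,0,0,0.16,0.033,0,1],
    [0,0,0,0.16,0.033,0,1],
    [0,0,0,0.16,0.033,0,1],
    [0,0,0,0,0,0,1]
  ]
}}

```text
t: 17.92
tool_pos: [0.4868, 0.0551, 0.0322]
ee_rot: [[0.979, 0.205, 0.001], [0.205, -0.979, 0.0], [0.0, 0.0, -1.0]]
ft_force: [0.8, 0.1, -0.4]
width: 0.007
```

```bash
python3 - <<'E'
from h import *
c=snap('wrist','w8.png');o=bot.observe();print(o['tool_pos'],o['ft_force'],o['width'])
E
```

```text
[0.48642721 0.05506735 0.03212374] [-0.11084122  0.61377502 -0.04731471] 0.007859350302940245
```

View pics/w8.png

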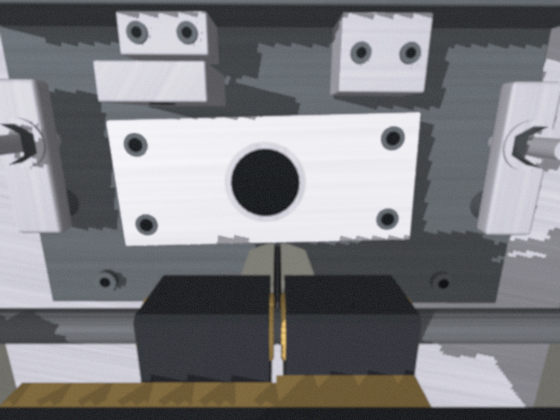

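The fingertips are about to touch the plate's front edge near (277,243). Pushing slowly now.

>>> {"api": "jog_arm", "payload": {
  "moves": [
    [0,0,0,0.06,0.0125,0,1],
    [0,0,0,0.06,0.0125,0,1],
    [0,0,0,0.06,0.0125,0,1],
    [0,0,0,0.06,0.0125,0,1],
    [0,0,0,0,0,0,1]
  ]
}}

```text
t: 18.6
tool_pos: [0.4932, 0.0565, 0.032]
ee_rot: [[0.979, 0.205, -0.001], [0.205, -0.979, -0.0], [-0.001, -0.0, -1.0]]
ft_force: [-3.3, 0.0, 1.0]
width: 0.004
```

>>> {"api": "jog_arm", "payload": {
  "moves": [
    [0,0,0,0.05,0.01,0,1],
    [0,0,0,0.05,0.01,0,1],
    [0,0,0,0,0,0,1]
  ]
}}

```text
t: 18.98
tool_pos: [0.4968, 0.0572, 0.0321]
ee_rot: [[0.979, 0.205, 0.0], [0.205, -0.979, 0.0], [0.0, 0.0, -1.0]]
ft_force: [-1.1, -0.7, -2.0]
width: 0.004
```

```bash
python3 - <<'E'
from h import *
c=snap('wrist','w9.png');o=bot.observe();print(o['tool_pos'],o['ft_force'],o['width'])
E
```

```text
[0.49680393 0.05715928 0.03208302] [-2.2846429   0.03388945  0.04988477] 0.006707473330479056
```

View pics/w9.png

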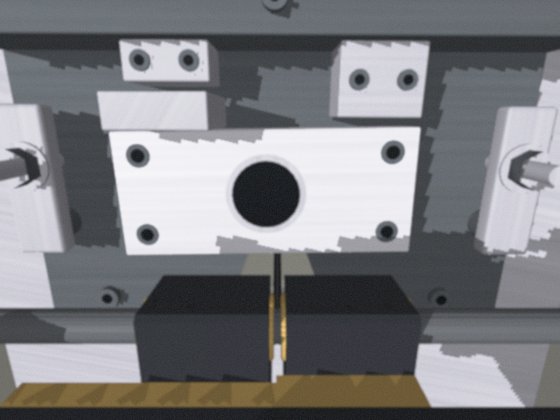

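The plate is moving back, with its back edge now near row 128 and the spacer just behind it. Continuing.

>>> {"api": "jog_arm", "payload": {
  "moves": [
    [0,0,0,0.04,0.008,0,1],
    [0,0,0,0.04,0.008,0,1],
    [0,0,0,0.04,0.008,0,1],
    [0,0,0,0,0,0,1]
  ]
}}

```text
t: 19.52
tool_pos: [0.5002, 0.0579, 0.0321]
ee_rot: [[0.979, 0.205, 0.0], [0.205, -0.979, 0.0], [0.0, 0.0, -1.0]]
ft_force: [-3.6, -0.5, 0.4]
width: 0.006
```

>>> {"api": "jog_arm", "payload": {
  "moves": [
    [0,0,0,0.03,0.006,0,1],
    [0,0,0,0.03,0.006,0,1],
    [0,0,0,0,0,0,1]
  ]
}}

```text
t: 19.9
tool_pos: [0.5012, 0.0583, 0.032]
ee_rot: [[0.979, 0.206, -0.002], [0.206, -0.979, -0.0], [-0.002, -0.0, -1.0]]
ft_force: [-7.4, 0.1, 5.4]
width: 0.005
```

```bash
python3 - <<'E'
from h import *
c=snap('wrist','w10.png');o=bot.observe();print(o['tool_pos'],o['ft_force'],o['width'])
E
```

```text
[0.50116622 0.05827895 0.03199072] [-6.62014493  0.13551583  3.22746801] 0.007031056195512064
```

View pics/w10.png

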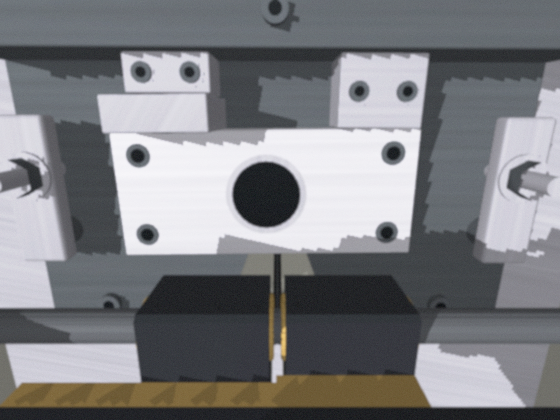

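Contact is being made: 7 N, and the plate is against the long stop at (378,127). Pressing harder so the spacer goes fully home.

>>> {"api": "jog_arm", "payload": {
  "moves": [
    [0,0,0,0.02,0.004,0,1],
    [0,0,0,0.02,0.004,0,1],
    [0,0,0,0.02,0.004,0,1],
    [0,0,0,0,0,0,1],
    [0,0,0,0,0,0,1]
  ]
}}

```text
t: 20.58
tool_pos: [0.5018, 0.0587, 0.0319]
ee_rot: [[0.979, 0.205, -0.005], [0.205, -0.979, 0.0], [-0.004, -0.001, -1.0]]
ft_force: [-12.6, -0.2, 9.2]
width: 0.003
```

```bash
python3 - <<'E'
from h import *
import pickle
c=snap('wrist','w11.png');pickle.dump(c,open('w11.pkl','wb'));o=bot.observe();print(o['tool_pos'],o['ft_force'],o['wrist_torque'])
a=cv2.resize(c['pixels'][50:260,85:445],None,fx=2,fy=2,interpolation=cv2.INTER_CUBIC)
for i in range(0,360,20): cv2.putText(a,str(85+i),(i*2,8),0,.3,(0,0,255),1)
for i in range(0,210,10): cv2.putText(a,str(50+i),(0,i*2+4),0,.3,(0,0,255),1)
cv2.imwrite('pics/crop11.png',a)
E
```

```text
[0.50178795 0.05869635 0.03185391] [-12.35848943  -0.39970809   9.36777917] [-0.03457378  2.35704797 -0.00834265]
```

View pics/crop11.png

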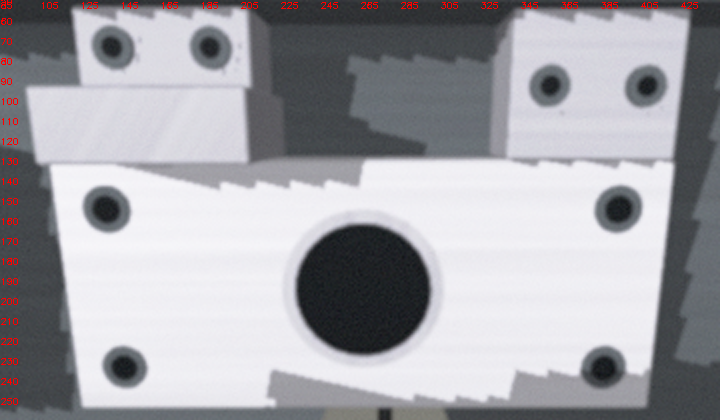

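```bash
python3 - <<'E'
import cv2,pickle,numpy as np
c=pickle.load(open('w11.pkl','rb'));t=c['pixels']
def crop(r0,r1,c0,c1,k):
    a=cv2.resize(t[r0:r1,c0:c1],None,fx=k,fy=k,interpolation=cv2.INTER_CUBIC)
    for i in range(0,c1-c0,10): cv2.putText(a,str(c0+i),(i*k,8),0,.3,(0,0,255),1)
    for i in range(0,r1-r0,5): cv2.putText(a,str(r0+i),(0,i*k+4),0,.3,(0,0,255),1)
    return a
A=crop(85,140,90,220,6);B=crop(115,145,320,430,6)
o=np.zeros((520,780,3),np.uint8);o[:330,:780]=A;o[335:515,:660]=B;cv2.imwrite('pics/crop12.png',o)
E
```

```text
(no output)
```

View pics/crop12.png

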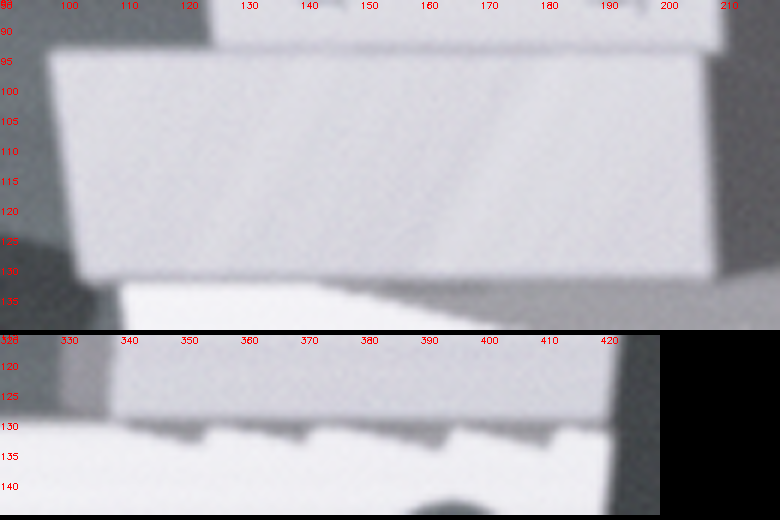

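```bash
python3 - <<'E'
from fit import *
np.set_printoptions(precision=2,suppress=True)
c=pickle.load(open('w11.pkl','rb'))
G=np.array([.5397,.0664,.205]);ca,sa=np.cos(G[2]),np.sin(G[2])
def f(uv,z):
    p=at_z(c,uv,z);d=p[:2]-G[:2];return np.array([ca*d[0]+sa*d[1],-sa*d[0]+ca*d[1]])*1000
for n,uv,z in [('Lstop L',(338.5,128.7),.04),('Lstop R',(421,128.9),.04),('sp backL',(98.3,93.3),.06),('sp backR',(206.5,93.2),.06),('sp frontL',(103,131.5),.06),('sp frontR',(209,131),.06),
 ('pl backL',(110,131.8),.035),('pl back mid',(265,129.3),.035),('pl back 330',(330,129),.035),('pl frontL',(126.5,253.5),.035),('pl frontR',(408,252),.035)]: print(n,f(uv,z))
E
```

```text
Lstop L [ 30.5  -27.14]
Lstop R [ 30.52 -62.31]
sp backL [43.36 63.13]
sp backR [43.49 24.34]
sp frontL [30.01 63.32]
sp frontR [30.31 24.14]
pl backL [28.68 73.09]
pl back mid [29.96  4.41]
pl back 330 [ 30.17 -24.29]
pl frontL [-29.58  72.84]
pl frontR [-28.27 -65.16]
```

The fit suggests the plate still has ~0.01 rad of residual skew, with its +y end about 1 mm short, so the spacer is barely home. I'll back off and push again nearer the spacer side.

>>> {"api": "jog_arm", "payload": {
  "moves": [
    [0,0,0,-0.228,-0.048,0.02,1],
    [0,0,0,0,0,0,1],
    [0,0,0,-0.136,0.653,0,1],
    [0,0,0,0,0,0,1],
    [0,0,0,0.12,0.025,0,1],
    [0,0,0,0.05,0.01,0,1],
    [0,0,0,0.02,0.004,0,1],
    [0,0,0,0,0,0,1]
  ]
}}

```text
t: 21.62
tool_pos: [0.4978, 0.0774, 0.0325]
ee_rot: [[0.979, 0.205, -0.002], [0.205, -0.979, -0.0], [-0.002, -0.0, -1.0]]
ft_force: [-5.2, -2.5, 2.2]
width: 0.004
```

>>> {"api": "jog_arm", "payload": {
  "moves": [
    [0,0,0,0.02,0.004,0,1],
    [0,0,0,0.02,0.004,0,1],
    [0,0,0,0.02,0.004,0,1],
    [0,0,0,0,0,0,1],
    [0,0,0,0,0,0,1]
  ]
}}

```text
t: 22.25
tool_pos: [0.4981, 0.0777, 0.0323]
ee_rot: [[0.979, 0.205, -0.005], [0.205, -0.979, -0.001], [-0.005, -0.001, -1.0]]
ft_force: [-11.3, -3.0, 7.0]
width: 0.004
```

```bash
python3 - <<'E'
from h import *
import pickle
c=snap('wrist','w12.png');pickle.dump(c,open('w12.pkl','wb'));o=bot.observe();print(o['tool_pos'],o['ft_force'],o['wrist_torque'])
t=c['pixels']
def crop(r0,r1,c0,c1,k):
    a=cv2.resize(t[r0:r1,c0:c1],None,fx=k,fy=k,interpolation=cv2.INTER_CUBIC)
    for i in range(0,c1-c0,20): cv2.putText(a,str(c0+i),(i*k,8),0,.3,(0,0,255),1)
    for i in range(0,r1-r0,5): cv2.putText(a,str(r0+i),(0,i*k+4),0,.3,(0,0,255),1)
    return a
a=crop(80,150,140,330,4);b=crop(110,150,330,490,4)
o=np.zeros((450,765,3),np.uint8);o[:280,:760]=a;o[285:445,:640]=b;cv2.imwrite('pics/crop13.png',o)
E
```

```text
[0.498167   0.07770772 0.0322577 ] [-10.71053345  -1.94054974   6.89689844] [-0.50578747  2.01210689 -0.08102149]
```

View pics/w12.png

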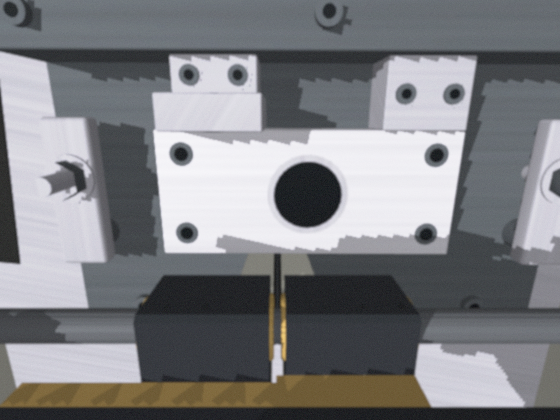

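View pics/crop13.png

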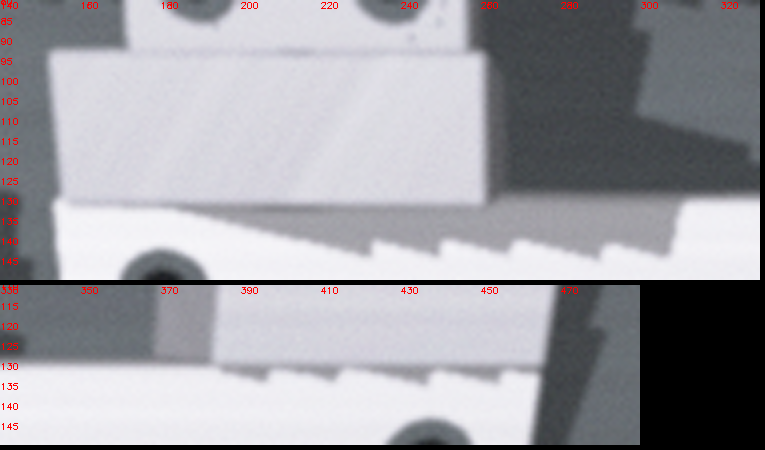

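```bash
python3 - <<'E'
from fit import *
np.set_printoptions(precision=2,suppress=True)
c=pickle.load(open('w12.pkl','rb'))
g=cv2.cvtColor(c['pixels'],cv2.COLOR_BGR2GRAY).astype(float)
G=np.array([.5397,.0664,.205]);ca,sa=np.cos(G[2]),np.sin(G[2])
def f(uv,z):
    p=at_z(c,uv,z);d=p[:2]-G[:2];return np.array([ca*d[0]+sa*d[1],-sa*d[0]+ca*d[1]])*1000
def edge(col,r0,r1,w=2):
    p=g[r0:r1,col-w:col+w+1].mean(1);d=np.abs(np.diff(p));k=d.argmax();i=np.arange(max(0,k-1),min(len(d),k+2))
    return r0+.5+(d[i]*i).sum()/d[i].sum()
for cols,r0,r1,z,n in[((275,285,295,320,335,350,365),122,136,.035,'plate back'),((170,185,200,400,420,435),245,260,.035,'plate front'),((390,405,420,435,450),122,134,.04,'Lstop'),((165,180,195,210,225,240,255),88,97,.06,'sp back'),((165,180,195,240,250),126,135,.06,'sp front'),((100,150,250,350,450),45,58,.048,'rail')]:
    P=np.array([f((q,edge(q,r0,r1)),z) for q in cols]);k=np.polyfit(P[:,1],P[:,0],1)
    print(n,'slope',round(k[0],4),P[:,0],P[[0,-1],1])
E
```

```text
plate back slope 0.0196 [31.01 30.98 30.68 30.31 30.31 30.3  30.31] [ 19.34 -20.48]
plate front slope 0.0014 [-28.8  -28.8  -28.78 -28.98 -28.95 -28.94] [ 70.92 -59.33]
Lstop slope -0.0528 [29.45 29.63 29.84 30.66 30.63] [-30.   -55.53]
sp back slope 0.0206 [44.36 44.48 43.67 43.68 43.74 43.7  43.82] [58.62 26.35]
sp front slope -0.0152 [30.42 30.35 30.88 30.86 30.87] [59.87 28.4 ]
rail slope 0.0086 [60.29 60.26 58.61 60.39 58.73] [ 85.84 -47.45]
```

The front edge now has a slope of 0.001, so the plate is square, and the spacer has moved back. I'll press a little firmer, hold, and check with the other cameras.

>>> {"api": "jog_arm", "payload": {
  "moves": [
    [0,0,0,0.02,0.004,0,1],
    [0,0,0,0.01,0.002,0,1],
    [0,0,0,0,0,0,1],
    [0,0,0,0,0,0,1],
    [0,0,0,0,0,0,1],
    [0,0,0,0,0,0,1],
    [0,0,0,0,0,0,1],
    [0,0,0,0,0,0,1]
  ]
}}

```text
t: 23.3
tool_pos: [0.4982, 0.0778, 0.0322]
ee_rot: [[0.979, 0.205, -0.007], [0.205, -0.979, -0.001], [-0.007, -0.001, -1.0]]
ft_force: [-15.1, -4.1, 11.1]
width: 0.006
```

```bash
python3 - <<'E'
from fit import *
np.set_printoptions(precision=2,suppress=True)
c=snap('wrist','w13.png');s=bot.camera('scene');o=bot.observe();print(o['tool_pos']*1000,o['ft_force'],o['dq'])
cv2.imwrite('pics/s13.png',cv2.resize(s['pixels'][160:270,270:390],None,fx=5,fy=5,interpolation=cv2.INTER_CUBIC))
g=cv2.cvtColor(c['pixels'],cv2.COLOR_BGR2GRAY).astype(float)
G=np.array([.5397,.0664,.205]);ca,sa=np.cos(G[2]),np.sin(G[2])
def f(uv,z):
    p=at_z(c,uv,z);d=p[:2]-G[:2];return np.array([ca*d[0]+sa*d[1],-sa*d[0]+ca*d[1]])*1000
def edge(col,r0,r1,w=2):
    p=g[r0:r1,col-w:col+w+1].mean(1);d=np.abs(np.diff(p));k=d.argmax();i=np.arange(max(0,k-1),min(len(d),k+2));return r0+.5+(d[i]*i).sum()/d[i].sum()
P=np.array([f((q,edge(q,245,260)),.035) for q in (170,185,200,400,420,435)]);print(np.polyfit(P[:,1],P[:,0],1),P[:,0])
a=cv2.resize(c['pixels'][80:150,140:330],None,fx=4,fy=4,interpolation=cv2.INTER_CUBIC);cv2.imwrite('pics/crop14.png',a)
E
```

```text
[498.18  77.75  32.18] [-14.5   -3.92  10.87] [-0.  0. -0.  0. -0.  0.]
[  0.   -28.83] [-28.75 -28.73 -28.75 -28.89 -28.91 -28.88]
```

View pics/s13.png

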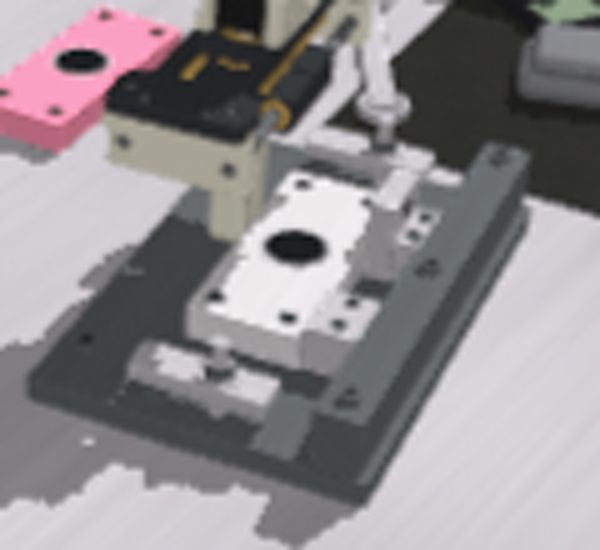

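View pics/crop14.png

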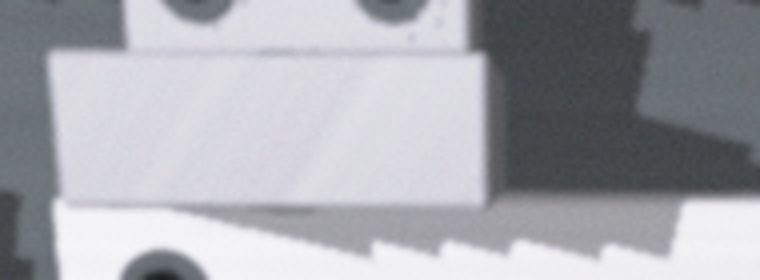

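Extra force (11 to 15 N) moved the tool by only 0.1 mm, so everything is bearing on the stops. The scene view shows the plate flush at the long stop and the spacer upright at the short one. Handing in.

```bash
python3 -c "
from plant import bot
print(bot.sign_off())"
```

```text
the job is handed in; nothing more can be done
None
```

I set the spacer upright on the bed in front of the short stop and let go of it. I then pushed the plate back with the shut fingers and handed the job in while still pressing, at about 23 s of the 72 s allowed. Sign-off gives no verdict.

- **Spacer placing:** It touched the bed at tool height 0.049 m, as predicted. After release, the pictures showed it standing in the gap, clear of the fingers.
- **First push, not good enough:** Pushing at the middle of the plate left about 0.01 rad of skew, and the spacer was roughly 1 mm short of home. I backed off and pushed again 20 mm nearer the spacer side.
- **Last checks:**
  - The plate's front edge is within about 0.001 rad of square to the fixture.
  - The tool presses with about 15 N horizontally and is at rest. Raising the push from 11 to 15 N moved it only 0.1 mm, so the plate is bearing on the stops.
- **Less certain:**
  - The fitted edges at the back of the plate and at the stops scattered by about 1 mm because of shadows. That the spacer is home rests on the front edge, the push force and the pictures.
  - The tool also feels about 11 N upward from friction at the plate.
- **Other things on the bench:** I kept the arm clear of them, and nothing in the pictures I viewed looked moved. I did not measure their positions at the end.

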